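Circlip over the gear shaft with spreading pliers

ROBOT

A 6-joint arm with a two-finger parallel gripper is mounted at the origin on the work surface. World frame = base frame: x ahead of the robot, y to its left, z up, the work surface at z = 0. Lengths are in mm, angles in rad, forces in N, time in s.
With the tool pointing down it reaches from about 275 to 825 mm from the base axis. Payload 5.2 kg.
Tool frame: the origin (TCP) lies at the very end of the fingers, on their centre line; the grasp point (between the pads) lies 19 mm behind it (tcp_to_grasp is the distance from the TCP to the grasp point, in mm); z points along the fingers, y is the line along which they close (so a half turn about z gives the same grasp; the last joint's range is limited). The gripper opens to 93 mm and grips with 3 to 60 N. Pads are 15 mm wide; open, the fingers measure 128 mm over their backs; the gripper's body (75 mm by 188 mm) begins 65 mm behind the grasp point.
Start: joints at [1.018, 0.259, 1.535, -0, 1.348, -0.203], TCP at [188.469, 516.705, 218.653] pointing down, gripper open.
Joint ranges: [-3.14, 3.14], [-0.91, 2.08], [0.19, 2.58], [-1.22, 4.36], [0.22, 2.71], [-3.12, 3.12]. Speed limits (rad/s): [2.57, 2.57, 3.14, 3.14, 3.14, 3.14].

INTERFACE

Orientations are given as a unit quaternion [x, y, z, w].
In Python, from bench import read_state, snapshot, sign_off, tcp_to_grasp gives the robot as it stands.
- The arm moves only by the tool jog_arm, never from a script. Its argument "commands" is a list of rows, each an object of numbers: "x", "y", "z": the shift along the tool's x, y, z in units of 50 mm (1.0 is 50 mm); "rx", "ry", "rz": the turn, a rotation vector about the tool's x, y, z in degrees. In form: [{"x": .., "y": .., "z": .., "rx": .., "ry": .., "rz": ..}, ...]. A call has 1 to 12 rows; each row shifts and turns the commanded pose from where the row before left it, along the tool's axes as they then stand; what a row does not reach is not made up. A row lasts 1/8 s, in which the tool goes at most 62.5 mm and 10.7 degrees, less where a joint would pass 70% of its speed; a pose out of reach is approached as far as the arm can. A call is refused whole if a number of a shift passes 1 or a number of a turn 10.7, either way. A call with a gripper value outside its range is refused whole. "grip" is the opening, from 0 (shut) to 1 (fully open), set as the call begins (left out, the last holds). The fingers move at their own pace and stop on an object; "newtons" is the grip in N (left out, the last holds). Time passes only in rows, so rows that do not move let the fingers close. It gives the time, the measured TCP pose, the force, the opening and the grip force at its end, in the units of the state.
- read_state(): the state, without advancing time (a new reading comes with each control period).
- snapshot(name): name is "scene" or "side" or "wrist"; returns a dict with "frame" (420x560x3 uint8, red, green, blue), "mtx" (3x3 intrinsics, pixels), "R" (3x3) and "t" (3): a world point X has camera coordinates R X + t. Camera axes: x right, y down, z forward; pixel columns grow to the right and rows downward; lengths in mm; the calibration is good to about 2 mm. A picture is of the moment at which its call begins. There is no depth.
- sign_off(): hands the job in; it is judged then, once.
The state is a dict: "t": time; "joint_pos": joint angles; "qvel": joint speeds; "joint_efforts": joint torques, N m; "position": TCP position; "tool_rot": TCP orientation; "ft_force": force on the tool from outside, world axes, zero at the start; "ft_torque": the same for the moment, N m; "width": finger opening in mm; "grip_force": force on a finger pad.
Only numpy, scipy, OpenCV 4.12 (cv2) and the standard library are available. Lean on these libraries where they do the work, as an engineer would, in place of code of your own. Each camera call takes 0.05 s, during which the arm holds its last target. There are 200 camera calls.

TASK

Take the upright circlip pliers by their two handles and squeeze them fully, so that the snap ring on their tips is spread, and lift them out of their stand. Slide the spread ring down over the end of the shaft that has no ring yet, keeping the pliers upright, until the ring is level with the groove and around it. Finish while holding it there: handles still squeezed, ring spread and hovering at groove height, not leaning hard on the shaft or the gear; leave the other things on the bench alone.

Things in the scene. Friction and masses are not known exactly. Their poses are not given: they have to be found in the camera images.
- pliers: Steel circlip pliers, 0.2 kg, upright on the stand, handles up, tips down, the snap ring already on the tips. Origin: midway between the tips, at the ring's underside. z up along the pliers, y the line along which handles and tips move, x from the tips to the ring's centre. Pivot 66 mm up; a support bar runs from it to x = 36 mm, then down to the ring's back: 58 mm of room over the ring.
- grip (a point): Midway between the handles, 123 mm above the pliers' origin: grip here, closing along the pliers' y. Handles: black pads 16 mm wide (x), 8 mm thick, 100 to 146 mm above the origin; outer faces 56 mm apart here when free, 40 mm and parallel when squeezed to the stop. Squeezing parts the tips and spreads the ring; a spring opens them again (3 to 8 N on each handle), so keep them squeezed.
- ring_centre (a point): Centre of the spread ring at mid-thickness: 2 mm above the pliers' origin, 16.3 mm from it along the pliers' x; axes as the pliers. The ring is dark steel, flat, 4 mm thick, at right angles to the pliers' z, its gap towards the tips. Fully spread it is a circle, inner diameter 33.6 mm, outer 42 mm; unspread it does not pass over the 28 mm shaft.
- jaw_left (a joint): Angle of the pliers' left jaw (the right one mirrors it): 0 free, 0.142 rad squeezed to the stop, ring fully spread.
- stand: Flat aluminium plate 110 x 80 mm, 10 mm thick, fixed, on which the pliers stand with the ring flat on the plate; a 24 mm wide, 70 mm upright tab (top 80 mm above the bench) behind the pliers (on their -x side). Origin: centre of the underside. The pliers lift straight up.
- unit: Gear unit to be fitted, fixed: 84 mm square aluminium base plate, white plastic gear 69 mm across on it, top of the gear's washer at 34 mm, and an upright round steel shaft of 28 mm diameter with a cone-shaped end (8 mm high, 16 mm across at the top) reaching 70 mm above the bench. There is NO ring in its groove. Origin: on the shaft's axis at bench level, z up.
- groove (a point): Middle of the groove of this shaft, on the shaft's axis, 49 mm above the bench. The groove is 8 mm wide (45 to 53 mm above the bench) and 24 mm in diameter.
- shaft_top (a point): Centre of this shaft's top end, 70 mm above the bench.
- finished_unit: The same kind of gear unit, fixed, with a ring already in its groove: leave it alone. Origin: on the shaft's axis at bench level.
- washer_box: Loose clear open plastic box, 85 x 65 x 26 mm, with washers. Leave alone. Origin: centre of the underside.
- screw_box: Loose clear open plastic box, 85 x 65 x 26 mm, with screws. Leave alone. Origin: centre of the underside.
- spacer: Loose steel spacer ring, 38 mm across, 12 mm high. Leave alone. Origin: centre of the underside.
- spare_gear: Loose white plastic gear, 52 mm across, 20 mm high. Leave alone. Origin: centre of the underside.
- screwdriver: Loose screwdriver lying on the bench, black handle. Leave alone. Origin: on its axis, underside.
- cup: Loose aluminium cup, 60 mm across, 60 mm high. Leave alone. Origin: centre of the underside.
There are look-alikes about, which are no part of the job. What is shaped like the pliers but pink or yellow is not meant. Leave any red look-alike of the unit alone.

How it is judged (in metres and radians):
On the way, in this order (a step that is already met when the one before it is completed fails the run):
1. the pliers are lifted out of the stand, upright, held by the fingers (height (world z) of pliers above 0.035 m and angle between pliers's own z axis and vertical below 0.25 rad and contact force between the fingers and pliers above 2 N), for 0.2 s.
2. the spread ring is above the bare shaft's end, over its axis, with the pliers squeezed and upright (horizontal distance between ring_centre and groove below 0.006 m and z of ring_centre in the frame of shaft_top above -0.003 m and value of joint jaw_left above 0.12 rad and angle between pliers's own z axis and vertical below 0.15 rad), for 0.05 s.
At the end, for the whole second after the job is handed in: The ring surrounds the bare shaft with its mid-plane within 3 mm of the middle of the groove and its centre within 5 mm of the shaft's axis; the pliers are upright within 0.1 rad, held squeezed by the fingers (jaw angle above 0.12 rad), still, and press on the gear unit with less than 8 N (horizontal distance between ring_centre and groove below 0.005 m and z of ring_centre in the frame of groove between -0.003 and 0.003 m and angle between pliers's own z axis and vertical below 0.1 rad and value of joint jaw_left above 0.12 rad and contact force between the fingers and pliers above 4 N and contact force between pliers and unit below 8 N and linear speed of pliers below 0.01 m/s); the arm keeps its last pose, push and grip.
It fails at once if another thing on the bench is pushed more than 20 mm (distance of any of washer_box, screw_box, spacer, spare_gear, screwdriver, cup from where it was at the start of the episode above 0.02 m).
It fails at once if the pliers are laid down or knocked over (angle between pliers's own z axis and vertical above 0.7 rad).
It also fails if it takes over 48 s, if anything falls off the work surface, if the arm or the gripper's body presses on something with over 40 N, if the wrist force passes 120 N, or if a joint passes its speed limit or range.

## Working session

There is one attempt and no reset: what is moved stays moved. The work goes in short steps, Python scripts to look and compute and a tool call to move; the robot and the scene stay as the last step left them, time stands still between calls to the robot, and variables do not carry over. Pictures are saved under pics/ and viewed, at most 10 in all, crops included, and the job is handed in when it is done.

Besides the shell and the picture viewer there is one more tool, called after "Call:" as name(argument=value, ...), one argument or row to a line, values as JSON. jog_arm: Moves the arm, as the interface text tells. Its arguments: {"type":"object","properties":{"commands":{"type":"array"},"grip":{"type":"number"},"newtons":{"type":"number"}},"required":["commands"]}

```bash
mkdir -p pics
python3 - <<'E'
from bench import *
import cv2,pickle
S={}
for n in("scene","side","wrist"):
    s=snapshot(n);S[n]=s;cv2.imwrite(f"pics/{n}0.png",s["frame"][:,:,::-1])
    print(n,s["mtx"].tolist(),s["R"].round(3).tolist(),s["t"].round(1).tolist())
pickle.dump(S,open("s0.pkl","wb"))
print(read_state(),tcp_to_grasp)
E
```

```text
scene [[406.05952223077566, 0.0, 282.9673549429503], [0.0, 406.05952223077566, 205.41168136040108], [0.0, 0.0, 1.0]] [[0.476, 0.879, 0.007], [0.715, -0.383, -0.585], [-0.512, 0.283, -0.811]] [-291.3, -251.4, 1308.4]
side [[418.0323207311815, 0.0, 279.00265420160576], [0.0, 418.0323207311815, 211.35359944806802], [0.0, 0.0, 1.0]] [[0.815, -0.579, 0.013], [-0.374, -0.543, -0.752], [0.442, 0.609, -0.659]] [-367.7, 323.1, 601.9]
wrist [[297.565471470293, 0.0, 274.5718117176073], [0.0, 297.565471470293, 209.60633465660928], [0.0, 0.0, 1.0]] [[0.343, 0.939, -0.002], [0.906, -0.331, 0.264], [0.247, -0.092, -0.965]] [-547.2, -31.3, 389.8]
{'t': 0.15, 'joint_pos': array([ 1.01823384e+00,  2.59171294e-01,  1.53579306e+00, -1.77212916e-05,
        1.34799239e+00, -2.02807690e-01]), 'qvel': array([-0.00138987, -0.00255818, -0.00158078, -0.00075411, -0.00139781,
        0.00120138]), 'joint_efforts': array([ 1.57586175e-03, -4.37642670e+01, -2.84231579e+01,  7.18796672e-02,
        3.81488667e-02, -6.95868630e-05]), 'position': array([188.24085637, 516.35815781, 218.02649958]), 'tool_rot': array([ 1.73985432e-01,  9.84747990e-01, -6.37161014e-04, -2.43486094e-04]), 'ft_force': array([ 0.20990979, -0.87746157, -0.8468269 ]), 'ft_torque': array([-0.0581394 ,  0.01747686, -0.00180791]), 'grip_force': 0.0, 'width': 93.25014875571847} 18.8
```

View pics/scene0.png

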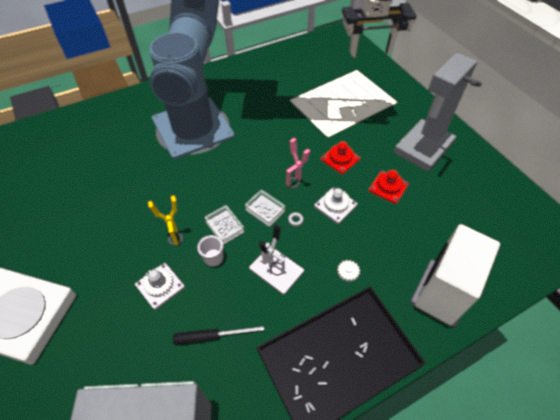

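View pics/side0.png

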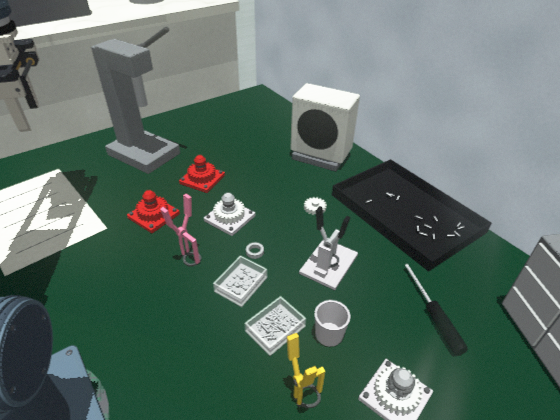

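Run:
```python
import cv2,pickle,numpy as np
S=pickle.load(open("s0.pkl","rb"))
def c(n,u,v,w=36,h=36):
    f=S[n]["frame"][:,:,::-1]; f=cv2.copyMakeBorder(f,60,60,60,60,cv2.BORDER_CONSTANT)
    return cv2.resize(f[v+60-h:v+60+h,u+60-w:u+60+w],(266,300),interpolation=cv2.INTER_CUBIC)
m=np.vstack([np.hstack([c("scene",336,203,31,35),c("scene",158,285,31,35),c("scene",275,258,31,35)]),np.hstack([c("side",229,212,31,35),c("side",400,388,39,44),c("side",329,245,39,44)])])
cv2.imwrite("pics/m0.png",m)
```

```text
(no output)
```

View pics/m0.png

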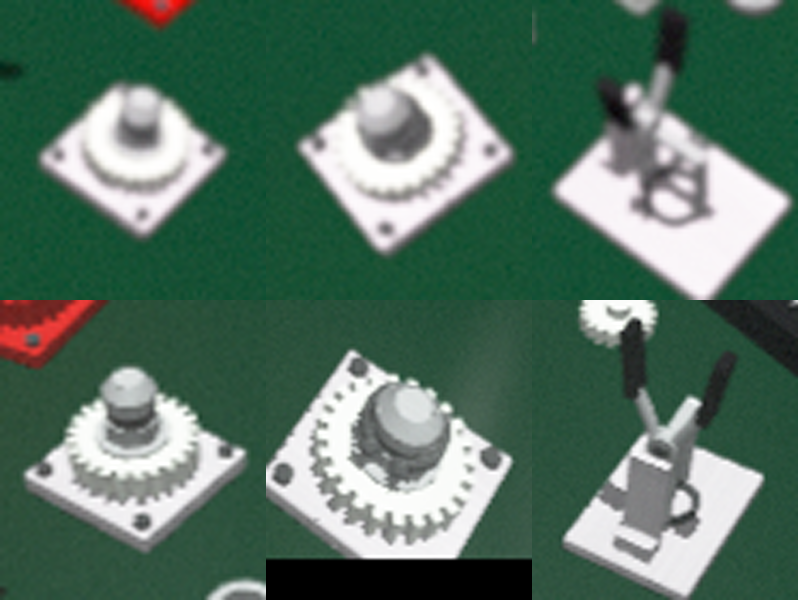

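```bash
cat > h.py <<'E'
import numpy as np,cv2,pickle
def ray(s,u,v):
    R,t=s["R"],s["t"];return -R.T@t, R.T@np.linalg.solve(s["mtx"],[u,v,1.])
def plane(s,u,v,z):
    o,d=ray(s,u,v);return (o+d*(z-o[2])/d[2]).round(1)
def tri(a,p,b,q):
    P=[s["mtx"]@np.c_[s["R"],s["t"]] for s in(a,b)]
    X=cv2.triangulatePoints(P[0],P[1],np.array(p,float),np.array(q,float))[:,0];X=X[:3]/X[3]
    return X.round(1)
def proj(s,X):
    p=s["mtx"]@(s["R"]@np.asarray(X,float)+s["t"]);return (p[:2]/p[2]).round(1)
E
python3 - <<'E'
from h import *
S=pickle.load(open("s0.pkl","rb"));a,b=S["scene"],S["side"]
sc=lambda o,x,y,k:(o[0]+x/k,o[1]+y/k)
A=(277.6,226.5);B=(261.7,243.5);C=(318.7,209.2);D=(347.2,218.6)
for p in(A,B):
  for q in(C,D):
    X=tri(a,p,b,q);print("handle",p,q,X,proj(a,X)-p,proj(b,X)-q)
print("ring",plane(a,277.6,268.5,12))
o=(244,223)
print("standcorners",[plane(a,*sc(o,x-532,y,4.29),10) for x,y in((555,190),(790,200),(705,300))])
o=(290,201);print("standcorners side",[plane(b,*sc(o,x-532,y-300,3.41),10) for x,y in((565,543),(763,478),(685,598))])
print("shaft",plane(a,337.6,190.2,70),plane(b,228.3,195,70),tri(a,(337.6,190.2),b,(228.3,195)))
o=(305,168);print([plane(a,*sc(o,x,y,4.29),9) for x,y in((40,157),(226,152),(142,233))])
o=(198,177);print([plane(b,*sc(o,x,y-300,4.29),9) for x,y in((25,475),(245,452),(148,543))])
E
```

```text
handle (277.6, 226.5) (318.7, 209.2) [549.7  18.4 148.7] [-0.1  0.1] [-0.1 -0.1]
handle (277.6, 226.5) (347.2, 218.6) [569.9  -9.9 159.8] [-7.2  9.4] [-9.2 -9.9]
handle (261.7, 243.5) (318.7, 209.2) [555.7  -7.7 145.6] [ 6.7 -9.4] [11.6  7.8]
handle (261.7, 243.5) (347.2, 218.6) [573.  -32.7 151.2] [ 0.1 -0.2] [0.2 0.2]
ring [580.1   1.8  12. ]
standcorners [array([543.2, -57.8,  10. ]), array([613. ,  58.6,  10. ]), array([643.8, -13.9,  10. ])]
standcorners side [array([508.,  10.,  10.]), array([638.3, -17.8,  10. ]), array([538.8, -60. ,  10. ])]
shaft [478.8 235.6  70. ] [480.1 233.4  70. ] [479.8 234.3  70.5]
[array([454.1, 183.6,   9. ]), array([507.4, 291.5,   9. ]), array([534.5, 209.5,   9. ])]
[array([428. , 261.4,   9. ]), array([533.3, 211.2,   9. ]), array([455.1, 180.5,   9. ])]
```

The three other views agree. Unit A (scene 336,203, side 229,212) shows an empty groove, so it is the bare one. Unit B (scene 158,285) has its ring. The black-handled pliers are at about (562,-7) with yaw about 24°.

Call:
jog_arm(
  commands=[
    {"x": -0.7, "y": -0.45},
    {"x": -0.7, "y": -0.45},
    {"x": -0.7, "y": -0.45},
    {"x": -0.7, "y": -0.45},
    {"x": -0.7, "y": -0.45},
    {"x": -0.7, "y": -0.45},
    {"x": -0.7, "y": -0.45},
    {"x": -0.7, "y": -0.45},
    {"x": -0.7, "y": -0.45},
    {"x": -0.7, "y": -0.45},
    {"x": -0.7, "y": -0.45},
    {"x": -0.7, "y": -0.45},
  ],
  grip=1,
)

```text
schema error: expected keys x, y, z, rx, ry, rz
```

Call:
jog_arm(
  commands=[
    {"x": -0.7, "y": -0.6},
    {"x": -0.7, "y": -0.6},
    {"x": -0.7, "y": -0.6},
    {"x": -0.1, "y": -0.05},
    {"rz": -8.8},
    {"rz": -8.8},
    {"rz": -8.8},
    {"rz": -8.8},
    {"rz": -8.5},
    {},
    {},
  ],
)

```text
schema error: expected keys x, y, z, rx, ry, rz
```

Run:
```python
from bench import *
from h import *
S={n:snapshot(n) for n in("wrist","scene","side")}
pickle.dump(S,open("s1.pkl","wb"));cv2.imwrite("pics/w1.png",S["wrist"]["frame"][:,:,::-1])
r=read_state();print(r["t"],r["position"],r["tool_rot"],r["joint_pos"])
w=S["wrist"];print(proj(w,[562,-7,10]),proj(w,[549.7,18.4,150]),proj(w,[573,-32.7,150]))
```

```text
0.3 [188.36612983 516.56028207 218.35636013] [ 1.74024375e-01  9.84741295e-01 -2.92074095e-04 -1.19708305e-04] [ 1.01821620e+00  2.58891993e-01  1.53534610e+00  7.32008207e-06
  1.34798583e+00 -2.02751851e-01]
[ 67.9 486.1] [  6.6 602.1] [-16.8 620.6]
```

View pics/w1.png

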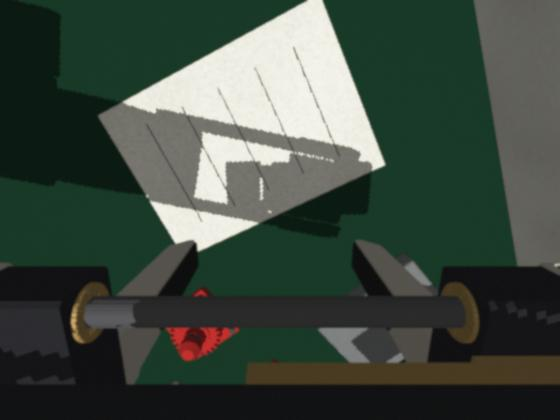

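The moves were refused because each row must carry all six keys. This picture is still the start pose, showing the paper and the red look-alike at (195,335).

Call:
jog_arm(
  commands=[
    {"x": -0.7, "y": -0.45, "z": 0, "rx": 0, "ry": 0, "rz": 0},
    {"x": -0.7, "y": -0.45, "z": 0, "rx": 0, "ry": 0, "rz": 0},
    {"x": -0.7, "y": -0.45, "z": 0, "rx": 0, "ry": 0, "rz": 0},
    {"x": -0.7, "y": -0.45, "z": 0, "rx": 0, "ry": 0, "rz": 0},
    {"x": -0.7, "y": -0.45, "z": 0, "rx": 0, "ry": 0, "rz": 0},
    {"x": -0.7, "y": -0.45, "z": 0, "rx": 0, "ry": 0, "rz": 0},
    {"x": -0.7, "y": -0.45, "z": 0, "rx": 0, "ry": 0, "rz": 0},
    {"x": -0.7, "y": -0.45, "z": 0, "rx": 0, "ry": 0, "rz": 0},
    {"x": -0.7, "y": -0.45, "z": 0, "rx": 0, "ry": 0, "rz": 0},
    {"x": -0.7, "y": -0.45, "z": 0, "rx": 0, "ry": 0, "rz": 0},
    {"x": -0.7, "y": -0.45, "z": 0, "rx": 0, "ry": 0, "rz": 0},
    {"x": -0.7, "y": -0.45, "z": 0, "rx": 0, "ry": 0, "rz": 0},
  ],
  grip=1,
)

```text
t: 1.8
position: [491.2, 117.9, 218.7]
tool_rot: [0.174, 0.985, 0.0, 0.0]
ft_force: [0.3, 0.6, -0.1]
width: 92.8
grip_force: 0.0
```

Call:
jog_arm(
  commands=[
    {"x": -0.7, "y": -0.6, "z": 0, "rx": 0, "ry": 0, "rz": 0},
    {"x": -0.7, "y": -0.6, "z": 0, "rx": 0, "ry": 0, "rz": 0},
    {"x": -0.7, "y": -0.6, "z": 0, "rx": 0, "ry": 0, "rz": 0},
    {"x": -0.1, "y": -0.05, "z": 0, "rx": 0, "ry": 0, "rz": 0},
    {"x": 0, "y": 0, "z": 0, "rx": 0, "ry": 0, "rz": -8.8},
    {"x": 0, "y": 0, "z": 0, "rx": 0, "ry": 0, "rz": -8.8},
    {"x": 0, "y": 0, "z": 0, "rx": 0, "ry": 0, "rz": -8.8},
    {"x": 0, "y": 0, "z": 0, "rx": 0, "ry": 0, "rz": -8.8},
    {"x": 0, "y": 0, "z": 0, "rx": 0, "ry": 0, "rz": -8.5},
    {"x": 0, "y": 0, "z": 0, "rx": 0, "ry": 0, "rz": 0},
    {"x": 0, "y": 0, "z": 0, "rx": 0, "ry": 0, "rz": 0},
  ],
)

```text
t: 3.18
position: [561.9, -4.8, 218.7]
tool_rot: [-0.204, 0.979, 0.0, -0.0]
ft_force: [0.0, 0.5, 0.1]
width: 92.9
grip_force: 0.0
```

Run:
```python
from bench import *
from h import *
S={n:snapshot(n) for n in("wrist","scene","side")}
pickle.dump(S,open("s1.pkl","wb"));cv2.imwrite("pics/w1.png",S["wrist"]["frame"][:,:,::-1])
r=read_state();print(r["t"],r["position"],r["tool_rot"],r["joint_pos"])
w=S["wrist"];print(proj(w,[562,-7,10]),proj(w,[549.7,18.4,150]),proj(w,[573,-32.7,150]))
```

```text
3.325 [562.04391004  -5.22463105 218.68607753] [-2.04416775e-01  9.78883946e-01  4.85285389e-05 -1.07538138e-05] [-2.07777612e-01  2.80253461e-01  1.50561442e+00  8.21173107e-05
  1.35578348e+00 -2.19032719e+00]
[274.6 187.4] [308.9 218.7] [240.6 219.9]
```

View pics/w1.png

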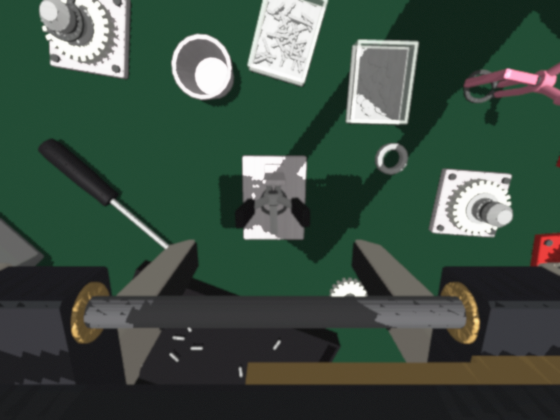

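The wrist view shows the stand plate square in the image with corners near (243,156), (306,156), (304,240) and (244,240). The handles are at (245,216) and (302,213), and the bare shaft's top is at (498,214). The estimate holds up.

Run:
```python
from h import *
S=pickle.load(open("s1.pkl","rb"));w=S["wrist"]
C=np.array([plane(w,*p,10) for p in((243,156),(306,156),(304.5,240),(244,240))]);print(C.tolist(),C.mean(0))
for a,b in((0,3),(1,2)):
  d=C[b]-C[a];print(np.degrees(np.arctan2(d[1],d[0])),np.linalg.norm(d))
print("shaft",plane(w,498,214,70))
h=cv2.cvtColor(w["frame"],cv2.COLOR_RGB2HSV)
m=((w["frame"].max(2)<32)).astype(np.uint8)
n,l,st,c=cv2.connectedComponentsWithStats(m[185:235,225:325]);print([(s+[225,185,0,0,0]).tolist() for s in st if 40<s[4]<1500])
print("handles",plane(w,238,222,150),plane(w,308,220,150))
```

```text
[[541.3, -58.8, 10.0], [510.1, 13.0, 10.0], [611.7, 58.3, 10.0], [644.0, -16.1, 10.0]] [576.775  -0.9    10.   ]
22.576275940982352 111.22310910957313
24.03047407718002 111.24140416229923
shaft [480.7 225.2  70. ]
[[234, 200, 20, 28, 371], [292, 199, 19, 29, 357]]
handles [575.5 -34.  150. ] [551.   18.2 150. ]
```

Call:
jog_arm(
  commands=[
    {"x": 0.02, "y": -0.035, "z": 0.3, "rx": 0, "ry": 0, "rz": 0},
    {"x": 0, "y": 0, "z": 0.4, "rx": 0, "ry": 0, "rz": 0},
    {"x": 0, "y": 0, "z": 0.4, "rx": 0, "ry": 0, "rz": 0},
    {"x": 0, "y": 0, "z": 0.4, "rx": 0, "ry": 0, "rz": 0},
    {"x": 0, "y": 0, "z": 0.35, "rx": 0, "ry": 0, "rz": 0},
    {"x": 0, "y": 0, "z": 0.24, "rx": 0, "ry": 0, "rz": 0},
    {"x": 0, "y": 0, "z": 0, "rx": 0, "ry": 0, "rz": 0},
    {"x": 0, "y": 0, "z": 0, "rx": 0, "ry": 0, "rz": 0},
  ],
)

```text
t: 4.32
position: [562.3, -7.6, 114.5]
tool_rot: [-0.205, 0.979, -0.0, 0.0]
ft_force: [-0.5, -0.3, -0.2]
width: 93.5
grip_force: 0.0
```

Call:
jog_arm(
  commands=[
    {"x": 0, "y": 0, "z": 0, "rx": 0, "ry": 0, "rz": 0},
    {"x": 0, "y": 0, "z": 0, "rx": 0, "ry": 0, "rz": 0},
    {"x": 0, "y": 0, "z": 0, "rx": 0, "ry": 0, "rz": 0},
    {"x": 0, "y": 0, "z": 0, "rx": 0, "ry": 0, "rz": 0},
    {"x": 0, "y": 0, "z": 0, "rx": 0, "ry": 0, "rz": 0},
    {"x": 0, "y": 0, "z": 0, "rx": 0, "ry": 0, "rz": 0},
    {"x": 0, "y": 0, "z": 0, "rx": 0, "ry": 0, "rz": 0},
    {"x": 0, "y": 0, "z": 0, "rx": 0, "ry": 0, "rz": 0},
    {"x": 0, "y": 0, "z": 0, "rx": 0, "ry": 0, "rz": 0},
    {"x": 0, "y": 0, "z": 0, "rx": 0, "ry": 0, "rz": 0},
    {"x": 0, "y": 0, "z": 0, "rx": 0, "ry": 0, "rz": 0},
    {"x": 0, "y": 0, "z": 0, "rx": 0, "ry": 0, "rz": 0},
  ],
  grip=0,
  newtons=30,
)

```text
t: 5.82
position: [562.7, -6.8, 116.6]
tool_rot: [-0.205, 0.979, 0.0, 0.001]
ft_force: [-4.4, 2.9, 14.7]
width: 39.0
grip_force: 30.0
```

Call:
jog_arm(
  commands=[
    {"x": 0, "y": 0, "z": -0.05, "rx": 0, "ry": 0, "rz": 0},
    {"x": 0, "y": 0, "z": -0.1, "rx": 0, "ry": 0, "rz": 0},
    {"x": 0, "y": 0, "z": -0.15, "rx": 0, "ry": 0, "rz": 0},
    {"x": 0, "y": 0, "z": -0.2, "rx": 0, "ry": 0, "rz": 0},
    {"x": 0, "y": 0, "z": -0.3, "rx": 0, "ry": 0, "rz": 0},
    {"x": 0, "y": 0, "z": -0.3, "rx": 0, "ry": 0, "rz": 0},
    {"x": 0, "y": 0, "z": -0.3, "rx": 0, "ry": 0, "rz": 0},
    {"x": 0, "y": 0, "z": -0.2, "rx": 0, "ry": 0, "rz": 0},
    {"x": 0, "y": 0, "z": -0.1, "rx": 0, "ry": 0, "rz": 0},
    {"x": 0, "y": 0, "z": 0, "rx": 0, "ry": 0, "rz": 0},
    {"x": 0, "y": 0, "z": 0, "rx": 0, "ry": 0, "rz": 0},
  ],
)

```text
t: 7.2
position: [561.5, -7.4, 198.6]
tool_rot: [-0.205, 0.979, 0.0, -0.001]
ft_force: [0.9, -0.0, -1.8]
width: 39.0
grip_force: 29.9
```

Run:
```python
from bench import *
from h import *
S={n:snapshot(n) for n in("scene","side")}
pickle.dump(S,open("s2.pkl","wb"))
r=read_state();print(r)
p=r["position"];g=[]
for n,s in S.items():
    u,v=proj(s,p-[0,0,60]);print(n,u,v);u,v=int(u),int(v)
    c=s["frame"][max(0,v-45):v+45,max(0,u-30):u+30,::-1];g.append(cv2.resize(c,(400,600),interpolation=cv2.INTER_CUBIC))
cv2.imwrite("pics/m2.png",np.hstack(g))
```

```text
{'t': 7.3, 'joint_pos': array([-2.11799345e-01,  2.94228339e-01,  1.53680317e+00, -1.49655046e-05,
        1.31183954e+00, -2.19545354e+00]), 'qvel': array([-1.57979672e-03,  4.10131861e-05, -2.16946515e-03, -7.76572286e-04,
        1.35402207e-03, -9.76996674e-04]), 'joint_efforts': array([ 8.71630356e-03, -4.64136672e+01, -2.87331659e+01, -4.94713162e-02,
        5.30409906e-02,  4.50225934e-05]), 'position': array([561.56569504,  -7.423174  , 198.51766997]), 'tool_rot': array([-2.04967803e-01,  9.78768507e-01,  2.52996967e-04, -5.87043777e-04]), 'ft_force': array([ 0.84417146,  1.09327219, -0.70150671]), 'ft_torque': array([0.03210916, 0.03085558, 0.06212464]), 'grip_force': 29.907763302326202, 'width': 38.99542276320483}
scene 269.8 237.7
side 332.3 218.6
```

View pics/m2.png

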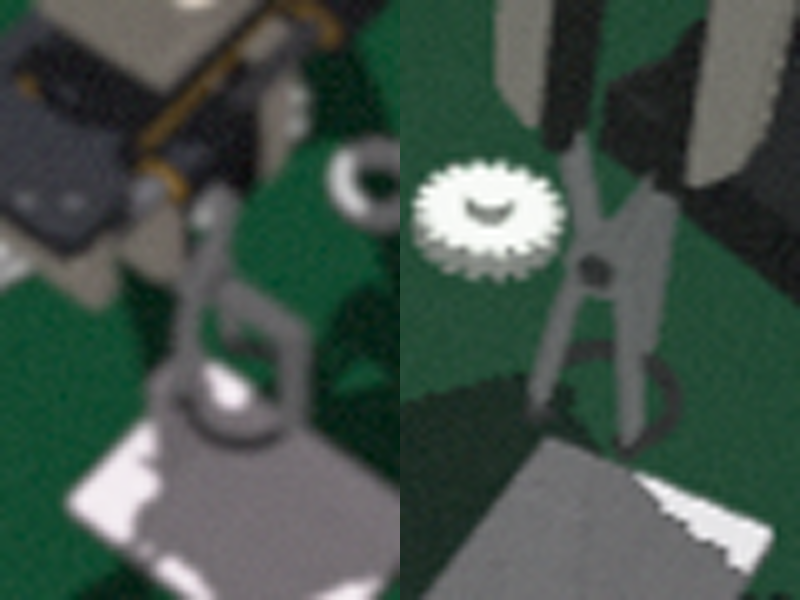

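The pliers are lifted, squeezed and upright. The ring centre is near scene (275,253) and side (332,233).

Run:
```python
from h import *
S=pickle.load(open("s2.pkl","rb"));a,b=S["scene"],S["side"]
p=np.array([561.6,-7.4,198.5]);ux=np.array([.916,.401,0]);uy=np.array([-.401,.916,0])
for off in(104,106.5):
    o=p-[0,0,off];c=o+16.3*ux+[0,0,2];print(off,c,proj(a,c),proj(b,c))
    P=[c+21*(np.cos(t)*ux+np.sin(t)*uy) for t in np.linspace(0,6.28,60)]
    for s,cx,cy,o0 in((a,269-30,237-45,0),(b,302,173,400)):
        q=(np.array([proj(s,x) for x in P])-[cx,cy])*6.667+[o0,0];print("crop bbox",q.min(0),q.max(0))
print(tri(a,(275,252.9),b,(331.7,232.7)))
# pink pliers location, shaft
print("pink",plane(a,290,185,0))
```

```text
104 [576.5308  -0.8637  96.5   ] [275.7 250.9] [333.9 230.1]
crop bbox [184.0092 340.017 ] [305.3486 446.689 ]
crop bbox [538.6736 330.6832] [687.3477 432.6883]
106.5 [576.5308  -0.8637  94.    ] [275.7 251.4] [333.8 231.1]
crop bbox [184.0092 344.0172] [305.3486 450.0225]
crop bbox [538.0069 337.3502] [686.0143 439.3553]
[ 5.749e+02 -3.000e-01  8.810e+01]
pink [355.8 161.6   0. ]
```

Call:
jog_arm(
  commands=[
    {"x": 0, "y": 0.3, "z": 0, "rx": 0, "ry": 0, "rz": 0},
    {"x": -0.02, "y": 0.5, "z": 0, "rx": 0, "ry": 0, "rz": 0},
    {"x": -0.02, "y": 0.6, "z": 0, "rx": 0, "ry": 0, "rz": 0},
    {"x": -0.02, "y": 0.6, "z": 0, "rx": 0, "ry": 0, "rz": 0},
    {"x": -0.02, "y": 0.6, "z": 0, "rx": 0, "ry": 0, "rz": 0},
    {"x": -0.02, "y": 0.6, "z": 0, "rx": 0, "ry": 0, "rz": 0},
    {"x": -0.02, "y": 0.6, "z": 0, "rx": 0, "ry": 0, "rz": 0},
    {"x": 0, "y": 0.6, "z": 0, "rx": 0, "ry": 0, "rz": 0},
    {"x": 0, "y": 0.4, "z": 0, "rx": 0, "ry": 0, "rz": 0},
    {"x": 0, "y": 0.27, "z": 0, "rx": 0, "ry": 0, "rz": 0},
    {"x": 0, "y": 0, "z": 0, "rx": 0, "ry": 0, "rz": 0},
    {"x": 0, "y": 0, "z": 0, "rx": 0, "ry": 0, "rz": 0},
  ],
)

```text
t: 8.8
position: [465.9, 226.7, 199.1]
tool_rot: [-0.205, 0.979, -0.0, 0.0]
ft_force: [-0.6, -0.3, -2.4]
width: 38.7
grip_force: 29.9
```

Run:
```python
from bench import *
from h import *
S={n:snapshot(n) for n in("scene","side")}
pickle.dump(S,open("s3.pkl","wb"))
r=read_state();print(r["t"],r["position"],r["tool_rot"],r["width"])
g=[]
for n,s in S.items():
    u,v=proj(s,[480,234,75]).astype(int);print(n,u,v)
    c=s["frame"][v-30:v+30,u-20:u+20,::-1];g.append(cv2.resize(c,(400,600),interpolation=cv2.INTER_CUBIC))
cv2.imwrite("pics/m3.png",np.hstack(g))
```

```text
8.9 [466.05794945 226.50710518 199.13349823] [-2.04567775e-01  9.78852393e-01 -1.27463964e-04  3.92930869e-05] 38.67937557312033
scene 337 189
side 228 193
```

View pics/m3.png

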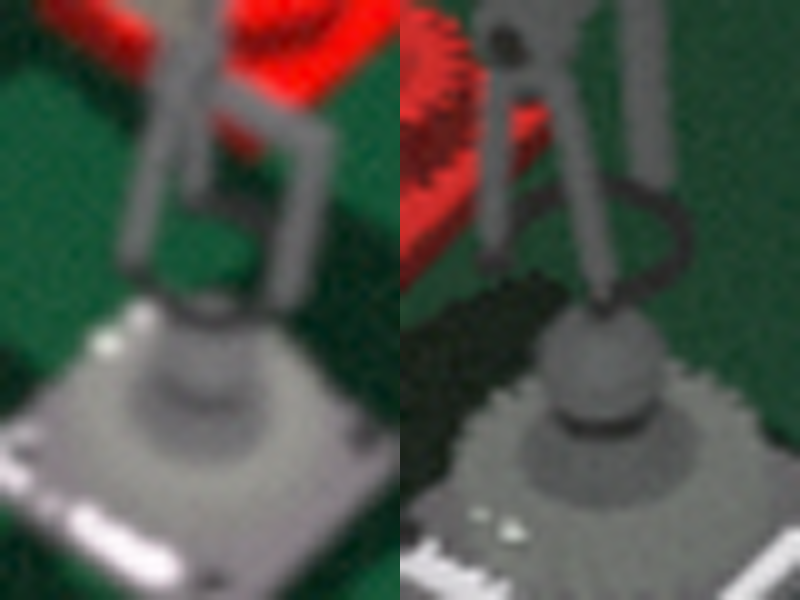

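Scene crop: ring outer edge spans about u 120–290 with its bottom at v 325, and the shaft spans u 155–258. Side crop: ring spans about u 478–695 and v 178–312, and the shaft spans u 537–667 with its upper groove edge at v 425.

Run:
```python
from h import *
S=pickle.load(open("s3.pkl","rb"));a,b=S["scene"],S["side"]
p=np.array([466.05,226.5,199.1]);ux=np.array([.916,.401,0]);uy=np.array([-.401,.916,0])
def bb(s,c,r,cx,cy,o0,dz=0):
    P=[c+r*(np.cos(t)*ux+np.sin(t)*uy)+[0,0,dz] for t in np.linspace(0,6.28,60)]
    q=(np.array([proj(s,x) for x in P])-[cx,cy])*10+[o0,0];return q.min(0).round(),q.max(0).round()
for s,cx,cy,o0,n in((a,317,159,0,"scene"),(b,208,163,400,"side")):
    c=p+16.3*ux-[0,0,104.5]
    print(n,"ring top,bot",bb(s,c,21,cx,cy,o0,2),bb(s,c,21,cx,cy,o0,-2))
    k=np.array([480,234,0.])
    print(n,"shaft62,53",bb(s,k,14,cx,cy,o0,62),bb(s,k,14,cx,cy,o0,53),"washer34 r17?",bb(s,k,17,cx,cy,o0,34),"top",bb(s,k,8,cx,cy,o0,70))
    for nm,d in(("x",[1,0,0]),("y",[0,1,0]),("z",[0,0,1])): print(nm,(proj(s,k+[0,0,60]+np.array(d)*10)-proj(s,k+[0,0,60])))
```

```text
scene ring top,bot (array([133., 196.]), array([296., 322.])) (array([131., 205.]), array([294., 332.]))
scene shaft62,53 (array([147., 294.]), array([253., 378.])) (array([144., 315.]), array([249., 398.])) washer34 r17? (array([125., 349.]), array([251., 450.])) top (array([173., 294.]), array([234., 341.]))
x [2.1 2.7]
y [ 3.2 -1.4]
z [ 0.4 -2.3]
side ring top,bot (array([500., 163.]), array([698., 284.])) (array([502., 178.]), array([699., 299.]))
side shaft62,53 (array([539., 307.]), array([668., 388.])) (array([543., 339.]), array([670., 420.])) washer34 r17? (array([536., 395.]), array([688., 494.])) top (array([564., 296.]), array([638., 342.]))
x [ 4.  -1.6]
y [-2.3 -2.3]
z [-0.3 -3.5]
```

Run:
```python
from bench import *
from h import *
s=snapshot("wrist");pickle.dump(s,open("w3.pkl","wb"))
p=read_state()["position"];ux=np.array([.916,.401,0])
c=p+16.3*ux-[0,0,104.5];print(p,proj(s,c),proj(s,[480.5,235.5,70]))
u,v=proj(s,c).astype(int);print(u,v)
cv2.imwrite("pics/w3.png",cv2.resize(s["frame"][v-50:v+50,u-65:u+65,::-1],(780,600),interpolation=cv2.INTER_CUBIC))
```

```text
[466.06893613 226.49958632 199.11402807] [276.8 226. ] [279. 219.]
276 226
```

View pics/w3.png

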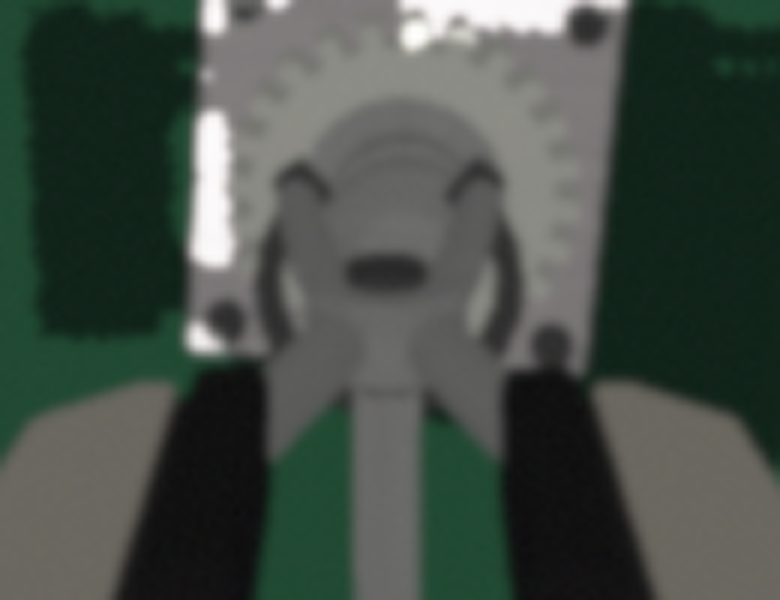

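The wrist crop shows the ring's outer edge spanning u 258–523 and the gear spanning u 237–580 with its top arc at v 28. The washer spans 310–495 with its arc at v 97. The ring sits slightly to the left (in image) of the shaft.

Run:
```python
from h import *
s=pickle.load(open("w3.pkl","rb"));p=np.array([466.05,226.5,199.1]);ux=np.array([.916,.401,0]);uy=np.array([-.401,.916,0])
def bb(c,r):
    q=(np.array([proj(s,c+r*(np.cos(t)*ux+np.sin(t)*uy)) for t in np.linspace(0,6.28,200)])-[211,176])*6
    return np.r_[q.min(0),q.max(0)].round()
c=p+16.3*ux-[0,0,104.5];print("ring",bb(c,21))
for k in([480,234],[480.5,235.5]):
    for z,r in((34,17),(32,34.5),(28,34.5),(53,14),(45,14)): print(k,z,r,bb(np.r_[k,z],r))
k=np.array([480,234,30]);print(6*(proj(s,k+10*ux)-proj(s,k)),6*(proj(s,k+10*uy)-proj(s,k)),6*(proj(s,c+10*uy)-proj(s,c)),6*(proj(s,c+[0,0,10])-proj(s,c)))
```

```text
ring [263. 172. 527. 423.]
[480, 234] 34 17 [311. 110. 488. 282.]
[480, 234] 32 34.5 [220.  17. 578. 363.]
[480, 234] 28 34.5 [222.  14. 576. 356.]
[480, 234] 53 14 [323. 149. 478. 298.]
[480, 234] 45 14 [325. 139. 475. 284.]
[480.5, 235.5] 34 17 [317. 116. 494. 287.]
[480.5, 235.5] 32 34.5 [226.  23. 584. 368.]
[480.5, 235.5] 28 34.5 [228.  19. 582. 361.]
[480.5, 235.5] 53 14 [329. 155. 484. 304.]
[480.5, 235.5] 45 14 [331. 145. 481. 290.]
[ 0.  49.2] [51.6  0. ] [63.  0.] [ 0.6 20.4]
```

Call:
jog_arm(
  commands=[
    {"x": -0.026, "y": 0.06, "z": 0, "rx": 0, "ry": 0, "rz": 0},
    {"x": 0, "y": 0, "z": 0, "rx": 0, "ry": 0, "rz": 0},
    {"x": 0, "y": 0, "z": 0.1, "rx": 0, "ry": 0, "rz": 0},
    {"x": 0, "y": 0, "z": 0.1, "rx": 0, "ry": 0, "rz": 0},
    {"x": 0, "y": 0, "z": 0.1, "rx": 0, "ry": 0, "rz": 0},
    {"x": 0, "y": 0, "z": 0.1, "rx": 0, "ry": 0, "rz": 0},
    {"x": 0, "y": 0, "z": 0, "rx": 0, "ry": 0, "rz": 0},
    {"x": 0, "y": 0, "z": 0, "rx": 0, "ry": 0, "rz": 0},
  ],
)

```text
t: 9.95
position: [465.8, 230.4, 179.2]
tool_rot: [-0.205, 0.979, 0.0, 0.0]
ft_force: [-0.3, -1.2, -1.8]
width: 38.8
grip_force: 29.9
```

Call:
jog_arm(
  commands=[
    {"x": 0, "y": 0, "z": 0.08, "rx": 0, "ry": 0, "rz": 0},
    {"x": 0, "y": 0, "z": 0.08, "rx": 0, "ry": 0, "rz": 0},
    {"x": 0, "y": 0, "z": 0, "rx": 0, "ry": 0, "rz": 0},
  ],
)

```text
t: 10.32
position: [465.3, 230.3, 170.7]
tool_rot: [-0.205, 0.979, -0.0, -0.0]
ft_force: [-1.4, 1.2, -2.0]
width: 38.8
grip_force: 29.9
```

Call:
jog_arm(
  commands=[
    {"x": 0, "y": 0, "z": 0.06, "rx": 0, "ry": 0, "rz": 0},
    {"x": 0, "y": 0, "z": 0.06, "rx": 0, "ry": 0, "rz": 0},
    {"x": 0, "y": 0, "z": 0.06, "rx": 0, "ry": 0, "rz": 0},
    {"x": 0, "y": 0, "z": 0, "rx": 0, "ry": 0, "rz": 0},
  ],
)

```text
t: 10.82
position: [465.5, 230.3, 161.8]
tool_rot: [-0.205, 0.979, -0.0, -0.0]
ft_force: [0.4, -0.3, -0.8]
width: 38.9
grip_force: 29.9
```

Call:
jog_arm(
  commands=[
    {"x": 0, "y": 0, "z": 0.06, "rx": 0, "ry": 0, "rz": 0},
    {"x": 0, "y": 0, "z": 0.06, "rx": 0, "ry": 0, "rz": 0},
    {"x": 0, "y": 0, "z": 0.04, "rx": 0, "ry": 0, "rz": 0},
    {"x": 0, "y": 0, "z": 0, "rx": 0, "ry": 0, "rz": 0},
    {"x": 0, "y": 0, "z": 0, "rx": 0, "ry": 0, "rz": 0},
  ],
)

```text
t: 11.45
position: [465.8, 230.4, 154.2]
tool_rot: [-0.205, 0.979, -0.0, 0.0]
ft_force: [-0.3, 0.3, -1.0]
width: 39.1
grip_force: 29.9
```

Run:
```python
from bench import *
from h import *
S={n:snapshot(n) for n in("scene","side","wrist")}
pickle.dump(S,open("s4.pkl","wb"))
r=read_state();p=r["position"];print(r["t"],p,r["tool_rot"],r["width"],r["ft_force"])
g=[]
for n,X in(("wrist",p+[14.9,6.5,-104.5]),("side",[480.5,235.5,50])):
    s=S[n];u,v=proj(s,X).astype(int);print(n,u,v);k=50 if n=="wrist" else 24
    c=s["frame"][v-k:v+k,u-k*2//3:u+k*2//3,::-1];g.append(cv2.resize(c,(400,600),interpolation=cv2.INTER_CUBIC))
cv2.imwrite("pics/m4.png",np.hstack(g))
```

```text
11.6 [465.75110505 230.40966254 154.25858697] [-2.04975641e-01  9.78767069e-01  4.19178681e-06  1.06734595e-04] 38.94993059994009 [ 0.58104827 -0.48864627 -1.53627988]
wrist 276 225
side 228 201
```

View pics/m4.png

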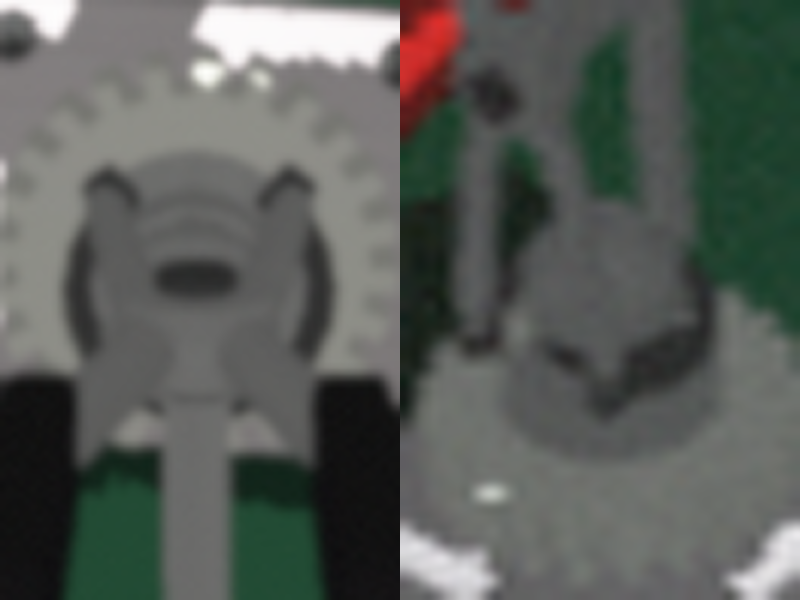

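The ring surrounds the shaft with no contact force. In the wrist crop it is centred at u 199 and the washer at about 205. The side crop shows the dark ring band in front of the groove, with its lower edge at about (680,375). I'll do one numeric height check.

Run:
```python
from h import *
S=pickle.load(open("s4.pkl","rb"));s=S["side"];k=12.5;cx,cy=212,177
T=np.linspace(0,2*np.pi,721)
def at(c,r,z,us):
    q=(np.array([proj(s,[c[0]+r*np.cos(t),c[1]+r*np.sin(t),z]) for t in T])-[cx,cy])*k+[400,0]
    out=[]
    for u in us:
        m=abs(q[:,0]-u)<4;out.append(q[m,1].max().round() if m.any() else None)
    return out,q[:,0].min(),q[:,0].max(),q[:,1].max()
c=(480.5,235.5)
print("ring bottom outer",at(c,21,47,(640,660,680)));print("ring top outer",at(c,21,51,(640,660,680)))
print("washer",at(c,17,34,(560,610,680)),at(c,20,34,(560,610,680)));print("gear",at(c,34.5,32,(500,610)))
f=cv2.cvtColor(s["frame"],cv2.COLOR_RGB2GRAY)
for u in(640,660,680): 
    x=cx+(u-400)/k; print(u,[int(f[y,int(round(x-.5))]) for y in range(cy+18,cy+42)])
x=cx+210/k;print([int(f[y,int(x)]) for y in range(cy+18,cy+42)])
```

```text
ring bottom outer ([np.float64(393.0), np.float64(388.0), np.float64(379.0)], np.float64(488.74999999999994), np.float64(727.4999999999999), np.float64(396.2499999999999))
ring top outer ([np.float64(375.0), np.float64(370.0), np.float64(361.0)], np.float64(487.5), np.float64(726.25), np.float64(378.7500000000001))
washer ([np.float64(431.0), np.float64(438.0), np.float64(419.0)], np.float64(517.5000000000001), np.float64(708.7499999999999), np.float64(437.5)) ([np.float64(444.0), np.float64(449.0), np.float64(432.0)], np.float64(501.24999999999994), np.float64(725.0), np.float64(448.75000000000006))
gear ([np.float64(495.0), np.float64(512.0)], np.float64(419.99999999999994), np.float64(807.5), np.float64(512.5))
640 [84, 86, 90, 89, 91, 89, 88, 84, 84, 63, 42, 47, 47, 64, 86, 88, 89, 89, 100, 112, 114, 115, 110, 111]
660 [80, 83, 86, 88, 89, 90, 85, 85, 76, 50, 47, 41, 47, 68, 88, 86, 89, 90, 102, 112, 115, 116, 113, 110]
680 [84, 73, 70, 64, 69, 76, 76, 85, 55, 50, 46, 45, 64, 83, 86, 87, 89, 94, 114, 111, 112, 111, 113, 113]
[86, 90, 92, 91, 86, 86, 88, 86, 87, 89, 87, 88, 68, 57, 51, 67, 89, 87, 92, 108, 112, 110, 115, 114]
```

```bash
python3 -c "
from bench import *
print(sign_off())"
```

```text
the job is handed in; nothing more can be done
None
```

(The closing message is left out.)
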